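# Tip a vial block into a bench heater

### The job

Load the block heater: without lifting the tall drilled aluminium block off the bench, bring it up to the heater's front step and push its top so that it tips over the step edge and lies on the heater plate with its wells facing up. Then push it fully home against the back stop, next swing the gate shut behind it, and last throw the switch lever away from you (on). Leave the other things on the bench where they are.

Things in the scene. Friction and masses are not known exactly. Their poses are not given: they have to be found in the camera images.
- heater: Bench block heater, fixed. Origin: on the bench at the centre of the plate's front edge; x points into the heater (away from the robot), y left, z up. Its aluminium plate is 15 mm high and 180 mm wide (y +-90); the plate's front face at x = 0 is the step. On the right a white control pod, x 35 to 200, y -175 to -90, top at z = 50 mm.
- heater_stop (a point): Foot of the white back stop's face: heater x = 145, y = 0, z = 15 mm (on the plate); the stop rises to z = 75 mm. In front of it the block's bay lies between two cheeks: x 35 to 150, inner faces at y = +-42, tops at z = 35 mm.
- block: Loose aluminium block, 55 x 60 x 110 mm (own x, y, z), about 0.75 kg, on its end; slides easily on the smooth bench (friction about 0.2) and tips only against the step. Origin: centre of its underside; z up along its length. Six dark wells in its -x face, to the robot at the start. Tipped, its x axis points down. Fully home, its centre is at heater x = 90, z = 42.5 mm.
- block_center (a point): Centre of the drilled block, 55 mm above the underside it stands on at the start.
- gate (a joint): Steel gate bar, hinged upright at heater x = 10, y = 65 mm. 0 = shut: points to heater -y across the plate's front, behind the block when that is home. Opens clockwise seen from above, to 3.0 rad: at 1.57 it points to heater -x, at 2.6 out to the left. Stays where it is left (0.06 Nm). Bar 12 mm thick, 138 mm long, z 30 to 44 mm.
- gate_post (a point): Top of the upright white round grip post at the gate's free end: 18 mm in diameter, 130 mm from the hinge axis, from z = 44 up to this point at z = 102 mm.
- switch (a joint): Toggle lever on top of the control pod, 65 mm long, black. 0 = off (leans to heater -x, towards the robot), 1.0 rad = on (leans to heater +x); its tip moves about 60 mm; light, stays where it is left.
- switch_tip (a point): Tip of the switch lever.
- spare: Bystander: plain aluminium block, no wells, 50 x 50 x 75 mm. Origin: centre of underside.
- jar: Bystander: amber jar, 60 mm wide, 90 mm high. Origin: centre of underside.
- beaker: Bystander: glass beaker, 68 mm wide, 85 mm high. Origin: centre of underside.
- bottle: Bystander: white bottle, 64 mm wide, 160 mm high. Origin: centre of underside.
- stand: Bystander: round cork flask stand, 90 mm wide, 30 mm high. Origin: centre of underside.
- spatula: Bystander: spatula lying on the bench, about 200 mm long along its x axis.
Not all that is in view belongs to the job. What is shaped like the block but green or pink is not meant.

How it is judged:
On the way, in this order (a step that is already met when the one before it is completed fails the run):
1. the drilled block lies on the heater plate, tipped over the step, wells up (angle between block's own x axis and vertical above 3 rad and z of block_center in the frame of heater between 0.038 and 0.047 m and y of block_center in the frame of heater between -0.016 and 0.016 m), for 0.2 s.
2. the block is pushed home against the back stop (all of step 1 and x of block_center in the frame of heater above 0.084 m and angle between the z axis of block and the x axis of heater, either way round below 0.09 rad), for 0.2 s.
3. the gate is swung shut (value of joint gate below 0.08 rad), for 0.2 s.
4. the switch lever is thrown on (value of joint switch above 0.9 rad), for 0.1 s.
At the end, for the whole second after the job is handed in: The drilled block lies at rest flat on the heater plate between the cheeks, wells up, within 6 mm of the back stop and within 5 degrees of square; the gate is shut (within 0.08 rad) and the switch lever is on (beyond 0.9 rad) (all of step 2 and value of joint gate below 0.08 rad and value of joint switch above 0.9 rad and linear speed of block below 0.01 m/s); the robot touches nothing.
It fails at once if the drilled block is lifted (its centre more than 85 mm above the bench; tipping over the step raises it to about 64 mm) (height (world z) of block_center above 0.085 m).
It fails at once if another thing on the bench is moved by more than 30 mm (distance of any of spare, jar, beaker, bottle, stand, spatula from where it was at the start of the episode above 0.03 m).
It also fails if it takes over 67 s, if anything falls off the work surface, if the arm or the gripper's body presses on something with over 40 N, if the wrist force passes 120 N, or if a joint passes its speed limit or range.

### The arm

A 7-joint arm with a two-finger parallel gripper is mounted at the origin on the work surface. World frame = base frame: x ahead of the robot, y to its left, z up, the work surface at z = 0. Lengths are in m, angles in rad, forces in N, time in s.
With the tool pointing down it reaches from about 0.4 to 0.85 m from the base axis. Payload 4.5 kg.
Tool frame: the origin (TCP) lies on the centre line of the jaws, within the pads' length; the fingertips stand 11 mm ahead of it and the grasp point (between the pads) lies 8 mm behind it; z points along the fingers, y is the line along which they close (so a half turn about z gives the same grasp; the last joint's range is limited). The gripper opens to 88 mm and grips with 3 to 60 N. Pads are 18 mm wide; open, the fingers measure 123 mm over their backs; the gripper's body (75 mm by 187 mm) begins 45 mm behind the grasp point.
Start: joints at [-1.227, 0.689, -0.195, 1.565, 0.157, 0.902, -0.215], TCP at [0.191, 0.595, 0.25] pointing down, gripper open.
Joint ranges: [-3.01, 3.01], [-0.46, 2.08], [-1.47, 1.51], [0.13, 2.56], [-1, 4.14], [0.04, 2.09], [-2.66, 2.66]. Speed limits (rad/s): [2.57, 2.57, 3.14, 3.14, 3.14, 3.14, 3.14].

### API

Orientations are given as a unit quaternion [x, y, z, w].
In Python, from plant import * gives the robot as it stands. The module is installed in compiled form; this text tells all that it offers.
- The arm moves only by the tool send_rows, never from a script. Its argument "motion" is a list of rows, each an object of numbers: "x", "y", "z": the shift along the tool's x, y, z in cm; "rx", "ry", "rz": the turn, a rotation vector about the tool's x, y, z in rad; "jaw": the finger opening in cm, from 0 to 8.81. In form: [{"x": .., "y": .., "z": .., "rx": .., "ry": .., "rz": .., "jaw": ..}, ...]. A call has exactly 5 rows; each row shifts and turns the commanded pose from where the row before left it, along the tool's axes as they then stand; what a row does not reach is not made up. A row lasts 1/10 s, in which the tool goes at most 50 mm and 8.59 degrees, less where a joint would pass 70% of its speed; a pose out of reach is approached as far as the arm can. A call is refused whole if a number of a shift passes 5 or a number of a turn 0.15, either way. A call with a gripper value outside its range is refused whole. The fingers move at their own pace and stop on an object; "grip_force" is the grip in N (left out, the last holds). Time passes only in rows, so rows that do not move let the fingers close, or fill a call up. It gives the time, the measured TCP pose, the force, the opening and the grip force at its end, in the units of the state.
- get_state(): the state, without advancing time (a new reading comes with each control period).
- snapshot(name): name is "scene" or "top"; returns a dict with "img" (480x640x3 uint8, red, green, blue), "vertical_fov" (degrees; the focal length in pixels is half the picture's height over the tangent of half this angle, whatever the lens; pixels are square), "cx", "cy" (the principal point, pixels), "extrinsics" (4x4, takes a point from camera to world coordinates). Camera axes: x right, y up, looking along -z (the intrinsics and any distortion apply to the point x, -y, -z); pixel columns grow to the right and rows downward; lengths in m; the calibration is good to about 2 mm. A picture is of the moment at which its call begins. There is no depth.
- finish_job(): hands the job in; it is judged then, once.
The state is a dict: "clock": time; "q": joint angles; "qd": joint speeds; "joint_torque": joint torques, N m; "tool_pos": TCP position; "eef_rot": TCP orientation; "contact_force": force on the tool from outside, world axes, zero at the start; "moment": the same for the moment, N m; "opening": opening from 0.0 (shut) to 1.0 (fully open); "finger_force": force on a finger pad.
Only numpy, scipy, OpenCV 4.12 (cv2) and the standard library are available. Lean on these libraries where they do the work, as an engineer would, in place of code of your own. Each camera call takes 0.05 s, during which the arm holds its last target. There are 200 camera calls.

## Working session

There is one attempt and no reset: what is moved stays moved. The work goes in short steps, Python scripts to look and compute and a tool call to move; the robot and the scene stay as the last step left them, time stands still between calls to the robot, and variables do not carry over. Pictures are saved under pics/ and viewed, at most 10 in all, crops included, and the job is handed in when it is done.

Besides the shell and the picture viewer there is one more tool, called after ">>>" as a command line: name --argument value ..., lists and objects as JSON in quotes. send_rows: Moves the arm, as the interface text tells. Its arguments: {"type":"object","properties":{"motion":{"type":"array"},"grip_force":{"type":"number"}},"required":["motion"]}

```bash
mkdir -p pics
python3 - <<'E'
from plant import *
import cv2,pickle
s=get_state();print({k:s[k] for k in('clock','q','tool_pos','eef_rot','contact_force','opening')})
for n in('scene','top'):
    d=snapshot(n);cv2.imwrite(f'pics/{n}0.png',d['img'][:,:,::-1]);pickle.dump(d,open(n+'0.pkl','wb'))
    print(n,{k:d[k] for k in d if k!='img'})
E
```

```text
{'clock': 0.0, 'q': array([-1.22721278,  0.68996224, -0.19452818,  1.56637188,  0.15729142,
        0.90248772, -0.21510618]), 'tool_pos': array([0.19037951, 0.59464331, 0.24891652]), 'eef_rot': array([ 1.54229985e-01,  9.88034548e-01, -9.15051089e-04, -8.21642625e-05]), 'contact_force': array([0.51627094, 0.3024853 , 0.69310675]), 'opening': 0.9986684336522559}
scene {'vertical_fov': 57.67103931477762, 'cx': 313.30267472405615, 'cy': 235.08295815152886, 'extrinsics': array([[-0.19021147, -0.60367945,  0.77420328,  1.26993123],
       [ 0.98159454, -0.13066474,  0.13927986,  0.12188042],
       [ 0.01708068,  0.78644634,  0.61742239,  0.69965243],
       [ 0.        ,  0.        ,  0.        ,  1.        ]])}
top {'vertical_fov': 54.13196538720755, 'cx': 325.866774352027, 'cy': 238.14986171026737, 'extrinsics': array([[ 0.0064849 ,  0.99481122, -0.10153116,  0.41608208],
       [-0.99961348,  0.00919394,  0.02623671,  0.00346297],
       [ 0.02703405,  0.10132177,  0.99448633,  1.37016221],
       [ 0.        ,  0.        ,  0.        ,  1.        ]])}
```

View pics/scene0.png

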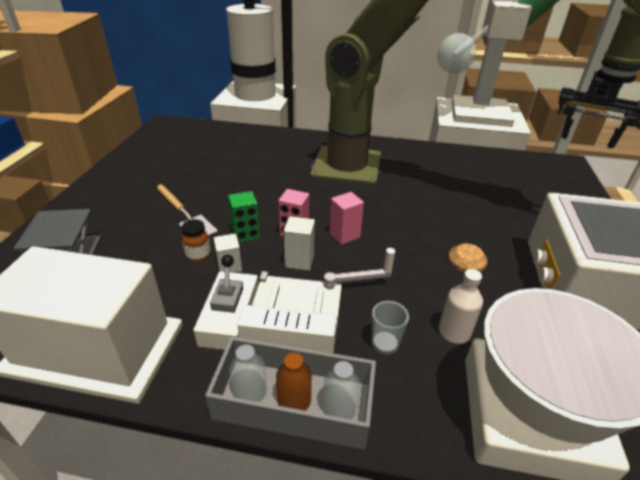

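View pics/top0.png

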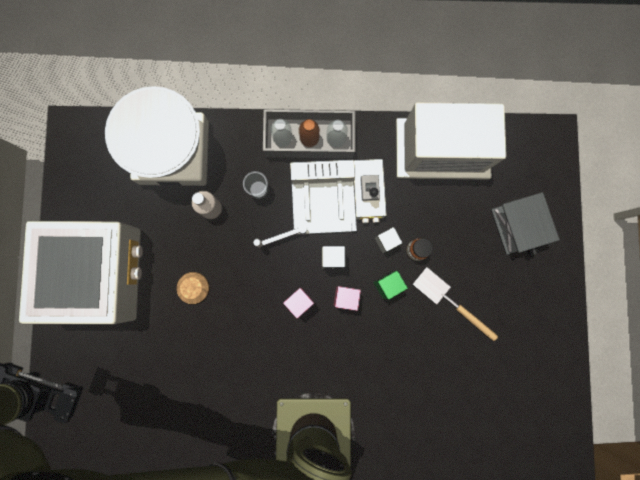

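Scene: the drilled block is the white-grey one at (300,243), in top view (334,257); heater plate front is at row ~233 in top view, gate hinge ~(305,232), post ~(257,243), and switch ~(373,188). I'll zoom in on both.

Run:
```python
import cv2
a=cv2.imread('pics/top0.png')[145:325,235:445];cv2.imwrite('pics/topc.png',cv2.resize(a,None,fx=3.8,fy=3.3,interpolation=cv2.INTER_CUBIC) if 0 else cv2.resize(a,None,fx=3.3,fy=3.3,interpolation=cv2.INTER_CUBIC))
a=cv2.imread('pics/scene0.png')[185:355,180:420];cv2.imwrite('pics/scenec.png',cv2.resize(a,None,fx=3.3,fy=3.3,interpolation=cv2.INTER_CUBIC))
```

```text
(no output)
```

View pics/topc.png

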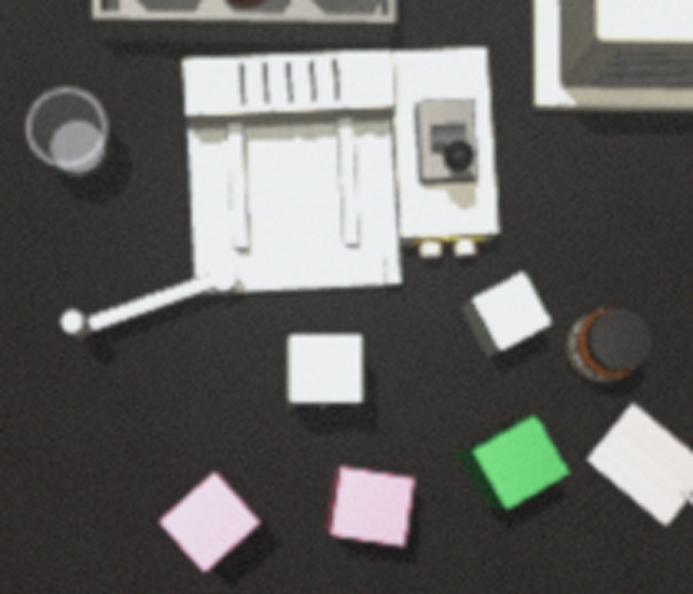

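View pics/scenec.png

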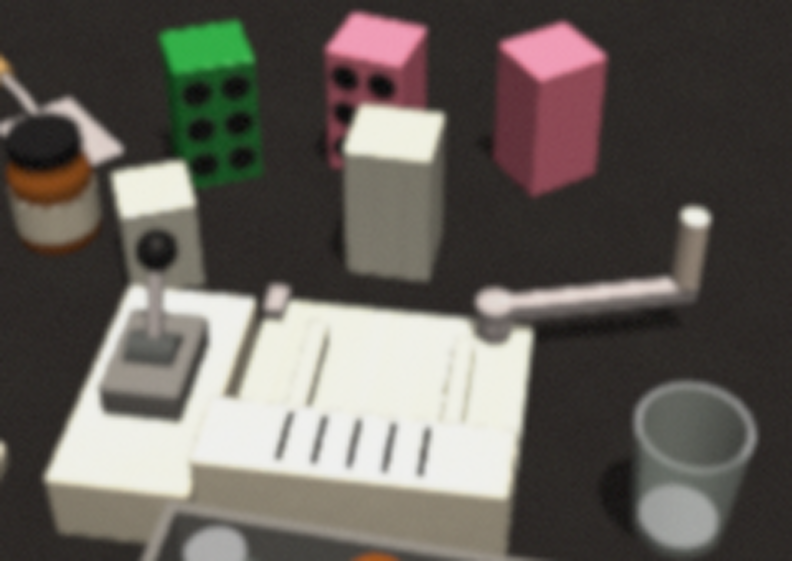

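```bash
cat > geo.py <<'E'
import numpy as np,pickle
from scipy.optimize import least_squares
C={n:pickle.load(open(n+'0.pkl','rb')) for n in('top','scene')}
for d in C.values(): d.pop('img')
def proj(n,P,k=0):
    d=C[n];T=d['extrinsics'];p=(np.atleast_2d(P)-T[:3,3])@T[:3,:3]
    f=240/np.tan(np.radians(d['vertical_fov']/2));u=p[:,0]/-p[:,2];v=-p[:,1]/-p[:,2]
    s=1+k*(u*u+v*v);return np.c_[d['cx']+f*u*s,d['cy']+f*v*s]
def body(x,y,a,L):
    c,s=np.cos(a),np.sin(a);L=np.atleast_2d(L)
    return np.c_[x+c*L[:,0]-s*L[:,1],y+s*L[:,0]+c*L[:,1],L[:,2]]
E
cat > fit.py <<'E'
from geo import *
t=lambda a:np.array(a)/3.3+[235,145]
s=lambda a:np.array(a)/3.3+[180,185]
Bl=np.array([[27.5,30,110],[27.5,-30,110],[-27.5,-30,110],[-27.5,30,110]])/1e3
bt=t([(288,335),(363,335),(363,402),(288,403)]);bs=s([(432,160),(345,150),(358,106),(445,112)])
Bl2=np.array([[27.5,30,0],[27.5,-30,0]])/1e3;bs2=s([(430,279),(347,270)])
Ht=np.array([[0,90,15],[0,-90,15],[35,-175,50],[35,-90,50],[200,-175,50],[35,42,35],[35,-42,35]])/1e3
ht=t([(194,292),(401,283),(498,235),(400,237),(486,47),(249,248),(344,245)])
Hs=np.array([[0,90,15],[35,-175,50],[35,-90,50],[200,-175,50]])/1e3
hs=s([(533,330),(133,290),(257,296),(50,480)])
def res(p,full=False):
    hb=p[0:3];b=p[3:6];kt,ks=p[6:8];g=p[8:11];w=p[11:14];sp=p[14:]
    r=[proj('top',body(*hb,Ht),kt)-ht,proj('scene',body(*hb,Hs),ks)-hs,
       proj('top',body(*b,Bl),kt)-bt,proj('scene',body(*b,Bl),ks)-bs,proj('scene',body(*b,Bl2),ks)-bs2,
       proj('top',g,kt)-t([(72,321)]),proj('scene',g,ks)-s([(695,215)]),
       proj('top',w,kt)-t([(458,156)]),proj('scene',w,ks)-s([(157,250)])]
    return r if full else np.concatenate(r).ravel()
f=least_squares(res,[.65,0,0,.5,0,0,0,0,.6,.2,.1,.75,-.1,.12],loss='soft_l1')
np.set_printoptions(precision=4,suppress=True)
print(f.x);[print(np.round(q,1).tolist()) for q in res(f.x,True)]
h=f.x[:3];c,S=np.cos(h[2]),np.sin(h[2]);R=np.array([[c,S],[-S,c]])
for n,P in(('block',f.x[3:5]),('post',f.x[8:10]),('tip',f.x[11:13])):print(n,R@(P-h[:2]))
gp=R@(f.x[8:10]-h[:2])-[.01,.065];print('gate',np.arctan2(-gp[0],-gp[1]),np.hypot(*gp))
E
python3 fit.py
```

```text
[ 0.5724 -0.0289  0.0649  0.4966 -0.0496  0.0378 -0.0569 -0.0216  0.5329
  0.1582  0.0987  0.6684 -0.1572  0.1273]
[[-0.0, 0.2], [-0.9, -0.5], [-0.4, -1.2], [-0.3, -0.2], [-0.9, -0.5], [-0.9, -0.3], [-0.4, -0.9]]
[[-0.4, -2.6], [-0.7, -3.2], [-0.1, -1.1], [-1.1, -2.0]]
[[-0.6, -0.3], [-1.1, -1.0], [-0.4, -0.9], [-0.0, -0.5]]
[[-0.2, -0.9], [-0.5, -0.8], [0.4, -1.6], [-0.4, -0.8]]
[[-0.3, -0.2], [-0.0, -0.4]]
[[-0.4, 0.0]]
[[-0.3, -0.0]]
[[-0.3, 0.1]]
[[-0.2, -0.0]]
block [-0.077  -0.0157]
post [-0.0273  0.1893]
tip [ 0.0874 -0.1342]
gate 2.8498166919644987 0.12976339077645963
```

Fit is consistent to about 2 mm. In the heater frame, the block is at (-77,-16) mm and the gate is at 2.85 rad. I'm turning the tool to the heater yaw, so tool x is heater -x and tool y is heater y, then travelling to the block.

>>> send_rows --motion '[{"rz": -0.125,"jaw": 8.8},{"rz": -0.125},{"rz": -0.125},{"x": -1.76,"y": -4.42},{"x": -1.76,"y": -4.42}]'

```text
schema error: expected keys x, y, z, rx, ry, rz, jaw
```

>>> send_rows --motion '[{"x": -1.76,"y": -4.42},{"x": -1.76,"y": -4.42},{"x": -1.76,"y": -4.42},{"x": -1.76,"y": -4.42},{"x": -1.76,"y": -4.42}]'

```text
schema error: expected keys x, y, z, rx, ry, rz, jaw
```

```bash
cat > st.py <<'E'
from plant import *
from geo import *
from scipy.spatial.transform import Rotation as Ro
H=np.array([.5724,-.0289]);A=.0649
def hf(P):
    c,s=np.cos(A),np.sin(A);d=np.asarray(P)[:2]-H;return np.array([c*d[0]+s*d[1],-s*d[0]+c*d[1]])
def show():
    s=get_state();R=Ro.from_quat(s['eef_rot']).as_matrix()
    print('t',round(s['clock'],2),'h mm',np.round(hf(s['tool_pos'])*1e3,1),'z',round(s['tool_pos'][2]*1e3,1),
    'yaw-err',round(np.arctan2(R[1,1],R[0,1])-np.pi/2-A,4),'tilt',np.round(R[:2,2],3),'F',np.round(s['contact_force'],1),'open',round(s['opening']*88.1,1),'q',np.round(s['q'],2))
if __name__=='__main__':show()
E
python3 st.py
```

```text
t 0.1 h mm [-340.7  647.1] z 249.0 yaw-err -0.3746 tilt [-0.    -0.002] F [-0.5  0.2 -0.4] open 88.2 q [-1.23  0.69 -0.19  1.57  0.16  0.9  -0.22]
```

All keys are required in every row.

>>> send_rows --motion '[{"x": 0,"y": 0,"z": 0,"rx": 0,"ry": 0,"rz": -0.125,"jaw": 8.8},{"x": 0,"y": 0,"z": 0,"rx": 0,"ry": 0,"rz": -0.125,"jaw": 8.8},{"x": 0,"y": 0,"z": 0,"rx": 0,"ry": 0,"rz": -0.125,"jaw": 8.8},{"x": -1.76,"y": -4.42,"z": 0,"rx": 0,"ry": 0,"rz": 0,"jaw": 8.8},{"x": -1.76,"y": -4.42,"z": 0,"rx": 0,"ry": 0,"rz": 0,"jaw": 8.8}]'

```text
clock: 0.6
tool_pos: [0.2309, 0.5088, 0.249]
eef_rot: [-0.034, 0.999, 0.0, -0.0]
contact_force: [2.2, 0.3, 0.1]
opening: 0.994
finger_force: 0.0
```

>>> send_rows --motion '[{"x": -1.76,"y": -4.42,"z": 0,"rx": 0,"ry": 0,"rz": 0,"jaw": 8.8},{"x": -1.76,"y": -4.42,"z": 0,"rx": 0,"ry": 0,"rz": 0,"jaw": 8.8},{"x": -1.76,"y": -4.42,"z": 0,"rx": 0,"ry": 0,"rz": 0,"jaw": 8.8},{"x": -1.76,"y": -4.42,"z": 0,"rx": 0,"ry": 0,"rz": 0,"jaw": 8.8},{"x": -1.76,"y": -4.42,"z": 0,"rx": 0,"ry": 0,"rz": 0,"jaw": 8.8}]'

```text
clock: 1.1
tool_pos: [0.3341, 0.2926, 0.2496]
eef_rot: [-0.033, 0.999, -0.0, -0.0]
contact_force: [1.1, 0.1, 0.0]
opening: 0.996
finger_force: 0.0
```

```bash
python3 st.py
```

```text
t 1.1 h mm [-217.   336.3] z 249.6 yaw-err 0.0006 tilt [-0. -0.] F [1.1 0.1 0. ] open 87.8 q [-0.59  0.47 -0.35  2.08  0.27  0.63  0.52]
```

>>> send_rows --motion '[{"x": -1.75,"y": -4.4,"z": 0,"rx": 0,"ry": 0,"rz": 0,"jaw": 8.8},{"x": -1.75,"y": -4.4,"z": 0,"rx": 0,"ry": 0,"rz": 0,"jaw": 8.8},{"x": -1.75,"y": -4.4,"z": 0,"rx": 0,"ry": 0,"rz": 0,"jaw": 8.8},{"x": -1.75,"y": -4.4,"z": 0,"rx": 0,"ry": 0,"rz": 0,"jaw": 8.8},{"x": -1.75,"y": -4.4,"z": 0,"rx": 0,"ry": 0,"rz": 0,"jaw": 8.8}]'

```text
clock: 1.6
tool_pos: [0.4357, 0.0788, 0.2496]
eef_rot: [-0.033, 0.999, 0.0, -0.0]
contact_force: [1.1, 0.8, -0.3]
opening: 0.997
finger_force: 0.0
```

>>> send_rows --motion '[{"x": -1.75,"y": -4.4,"z": 0,"rx": 0,"ry": 0,"rz": 0,"jaw": 8.8},{"x": -1.75,"y": -4.4,"z": 0,"rx": 0,"ry": 0,"rz": 0,"jaw": 8.8},{"x": -1.75,"y": -4.4,"z": 0,"rx": 0,"ry": 0,"rz": 0,"jaw": 8.8},{"x": 0,"y": 0,"z": 4,"rx": 0,"ry": 0,"rz": 0,"jaw": 8.8},{"x": 0,"y": 0,"z": 4,"rx": 0,"ry": 0,"rz": 0,"jaw": 8.8}]'

```text
clock: 2.1
tool_pos: [0.4976, -0.0501, 0.1691]
eef_rot: [-0.03, 1.0, -0.0, 0.002]
contact_force: [0.1, 0.4, -0.8]
opening: 1.0
finger_force: 0.0
```

```bash
python3 st.py; python3 -c "
from plant import *
import cv2
a=snapshot('scene')['img'][130:355,180:420,::-1];cv2.imwrite('pics/s1.png',cv2.resize(a,None,fx=2.6,fy=2.6,interpolation=2))"
```

```text
t 2.1 h mm [-76.  -16.3] z 169.1 yaw-err -0.0051 tilt [ 0.003 -0.   ] F [ 0.1  0.4 -0.8] open 88.1 q [ 0.2   0.67 -0.31  2.02  0.4   0.51  1.24]
```

View pics/s1.png

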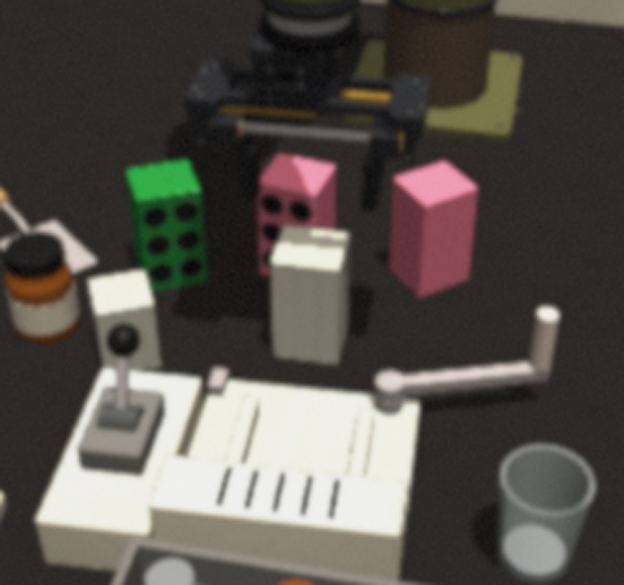

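The open fingers straddle the block at picture (310,240), with a clear way down. Next: descend, close gently, then drag +16 mm in y and up to near the step.

>>> send_rows --motion '[{"x": 0,"y": 0,"z": 2.8,"rx": 0,"ry": 0,"rz": 0,"jaw": 8.8},{"x": 0,"y": 0,"z": 2.8,"rx": 0,"ry": 0,"rz": 0,"jaw": 8.8},{"x": 0,"y": 0,"z": 2.8,"rx": 0,"ry": 0,"rz": 0,"jaw": 8.8},{"x": 0,"y": 0,"z": 0,"rx": 0,"ry": 0,"rz": 0,"jaw": 5.5},{"x": 0,"y": 0,"z": 0,"rx": 0,"ry": 0,"rz": 0,"jaw": 5.5}]' --grip_force 8

```text
clock: 2.65
tool_pos: [0.4963, -0.0472, 0.0863]
eef_rot: [-0.033, 0.999, -0.0, -0.0]
contact_force: [0.5, 0.6, 0.6]
opening: 0.842
finger_force: 0.0
```

>>> send_rows --motion '[{"x": 0,"y": 0,"z": 0,"rx": 0,"ry": 0,"rz": 0,"jaw": 5.5},{"x": 0,"y": 0,"z": 0,"rx": 0,"ry": 0,"rz": 0,"jaw": 5.5},{"x": 0,"y": 0,"z": 0,"rx": 0,"ry": 0,"rz": 0,"jaw": 5.5},{"x": 0,"y": 0,"z": 0,"rx": 0,"ry": 0,"rz": 0,"jaw": 5.5},{"x": 0,"y": 0,"z": 0,"rx": 0,"ry": 0,"rz": 0,"jaw": 5.5}]'

```text
clock: 3.15
tool_pos: [0.4973, -0.048, 0.0871]
eef_rot: [-0.032, 0.999, -0.0, 0.001]
contact_force: [-0.1, -0.4, 6.6]
opening: 0.683
finger_force: 7.9
```

```bash
python3 st.py
```

```text
t 3.15 h mm [-76.2 -14.2] z 87.1 yaw-err -0.0004 tilt [ 0.003 -0.   ] F [-0.1 -0.4  6.6] open 60.2 q [ 0.12  0.81 -0.19  2.07  0.48  0.3   1.16]
```

>>> send_rows --motion '[{"x": -0.5,"y": 0.2,"z": -0.1,"rx": 0,"ry": 0,"rz": 0,"jaw": 5.5},{"x": -1.0,"y": 0.3,"z": 0,"rx": 0,"ry": 0,"rz": 0,"jaw": 5.5},{"x": -1.1,"y": 0.4,"z": 0,"rx": 0,"ry": 0,"rz": 0,"jaw": 5.5},{"x": -1.1,"y": 0.3,"z": 0,"rx": 0,"ry": 0,"rz": 0,"jaw": 5.5},{"x": -0.6,"y": 0.2,"z": 0,"rx": 0,"ry": 0,"rz": 0,"jaw": 5.5}]'

```text
clock: 3.65
tool_pos: [0.5398, -0.03, 0.0871]
eef_rot: [-0.033, 0.999, 0.0, 0.001]
contact_force: [-3.2, -1.2, 5.5]
opening: 0.676
finger_force: 8.0
```

>>> send_rows --motion '[{"x": -0.2,"y": 0,"z": 0,"rx": 0,"ry": 0,"rz": 0,"jaw": 5.5},{"x": -0.2,"y": 0,"z": 0,"rx": 0,"ry": 0,"rz": 0,"jaw": 5.5},{"x": -0.2,"y": 0,"z": 0,"rx": 0,"ry": 0,"rz": 0,"jaw": 5.5},{"x": 0,"y": 0,"z": 0,"rx": 0,"ry": 0,"rz": 0,"jaw": 5.5},{"x": 0,"y": 0,"z": 0,"rx": 0,"ry": 0,"rz": 0,"jaw": 5.5}]'

```text
clock: 4.15
tool_pos: [0.5441, -0.03, 0.087]
eef_rot: [-0.033, 0.999, 0.0, -0.0]
contact_force: [-1.9, 0.1, 5.1]
opening: 0.682
finger_force: 8.0
```

```bash
python3 st.py;python3 -c "
from plant import *
import cv2
a=snapshot('scene')['img'][130:355,180:420,::-1];cv2.imwrite('pics/s2.png',cv2.resize(a,None,fx=2.6,fy=2.6,interpolation=2))"
```

```text
t 4.15 h mm [-28.3   0.8] z 87.0 yaw-err 0.0007 tilt [-0.     0.001] F [-1.9  0.1  5.1] open 60.0 q [ 0.11  0.84 -0.24  1.93  0.45  0.42  1.18]
```

View pics/s2.png

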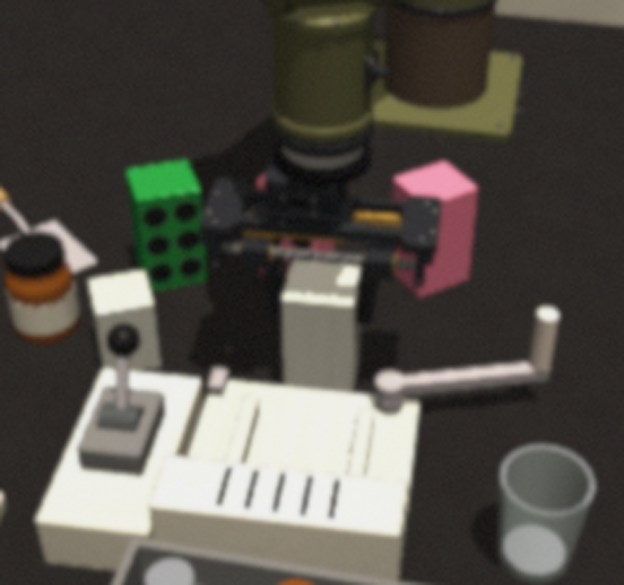

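The block stands square at the step, its base centred on the plate front at picture (318,387). Next: release, rise, go behind it, and lower with the jaws at 4 cm for a two-point push.

>>> send_rows --motion '[{"x": 0,"y": 0,"z": 0,"rx": 0,"ry": 0,"rz": 0,"jaw": 8.8},{"x": 0,"y": 0,"z": 0,"rx": 0,"ry": 0,"rz": 0,"jaw": 8.8},{"x": 0,"y": 0,"z": 0,"rx": 0,"ry": 0,"rz": 0,"jaw": 8.8},{"x": 0,"y": 0,"z": -2.5,"rx": 0,"ry": 0,"rz": 0,"jaw": 8.8},{"x": 0,"y": 0,"z": -2.7,"rx": 0,"ry": 0,"rz": 0,"jaw": 8.8}]'

```text
clock: 4.7
tool_pos: [0.5436, -0.0304, 0.1384]
eef_rot: [-0.033, 0.999, 0.0, -0.001]
contact_force: [-0.5, 0.3, 0.6]
opening: 1.001
finger_force: 0.0
```

>>> send_rows --motion '[{"x": 2.3,"y": 0,"z": 0,"rx": 0,"ry": 0,"rz": 0,"jaw": 4},{"x": 2.5,"y": 0,"z": 0,"rx": 0,"ry": 0,"rz": 0,"jaw": 4},{"x": 0,"y": 0,"z": 1,"rx": 0,"ry": 0,"rz": 0,"jaw": 4},{"x": 0,"y": 0,"z": 1.4,"rx": 0,"ry": 0,"rz": 0,"jaw": 4},{"x": 0,"y": 0,"z": 1.5,"rx": 0,"ry": 0,"rz": 0,"jaw": 4}]'

```text
clock: 5.2
tool_pos: [0.4975, -0.0335, 0.0992]
eef_rot: [-0.033, 0.999, 0.0, 0.001]
contact_force: [1.3, 0.6, 0.1]
opening: 0.572
finger_force: 0.0
```

```bash
python3 st.py
```

```text
t 5.2 h mm [-75.1   0.3] z 99.2 yaw-err 0.0002 tilt [0.002 0.   ] F [1.3 0.6 0.1] open 50.4 q [ 0.1   0.79 -0.21  2.06  0.47  0.33  1.14]
```

>>> send_rows --motion '[{"x": -0.3,"y": 0,"z": 0,"rx": 0,"ry": 0,"rz": 0,"jaw": 4},{"x": -0.6,"y": 0,"z": 0,"rx": 0,"ry": 0,"rz": 0,"jaw": 4},{"x": -0.6,"y": 0,"z": 0,"rx": 0,"ry": 0,"rz": 0,"jaw": 4},{"x": -0.6,"y": 0,"z": 0,"rx": 0,"ry": 0,"rz": 0,"jaw": 4},{"x": -0.6,"y": 0,"z": 0,"rx": 0,"ry": 0,"rz": 0,"jaw": 4}]'

```text
clock: 5.7
tool_pos: [0.523, -0.032, 0.1]
eef_rot: [-0.032, 0.999, -0.0, -0.001]
contact_force: [-3.4, 0.1, 2.7]
opening: 0.451
finger_force: 2.0
```

>>> send_rows --motion '[{"x": -0.6,"y": 0,"z": 0,"rx": 0,"ry": 0,"rz": 0,"jaw": 4},{"x": -0.6,"y": 0,"z": 0,"rx": 0,"ry": 0,"rz": 0,"jaw": 4},{"x": -0.6,"y": 0,"z": 0,"rx": 0,"ry": 0,"rz": 0,"jaw": 4},{"x": -0.6,"y": 0,"z": 0,"rx": 0,"ry": 0,"rz": 0,"jaw": 4},{"x": -0.6,"y": 0,"z": 0,"rx": 0,"ry": 0,"rz": 0,"jaw": 4}]'

```text
clock: 6.2
tool_pos: [0.5547, -0.0296, 0.0998]
eef_rot: [-0.033, 0.999, 0.0, 0.001]
contact_force: [0.2, 0.3, -0.4]
opening: 0.457
finger_force: 0.0
```

```bash
python3 st.py;python3 -c "
from plant import *
import cv2
a=snapshot('scene')['img'][130:355,180:420,::-1];cv2.imwrite('pics/s3.png',cv2.resize(a,None,fx=2.6,fy=2.6,interpolation=2))"
```

```text
t 6.2 h mm [-17.8   0.5] z 99.8 yaw-err 0.0004 tilt [0.002 0.   ] F [ 0.2  0.3 -0.4] open 40.3 q [ 0.13  0.83 -0.26  1.89  0.44  0.47  1.19]
```

View pics/s3.png

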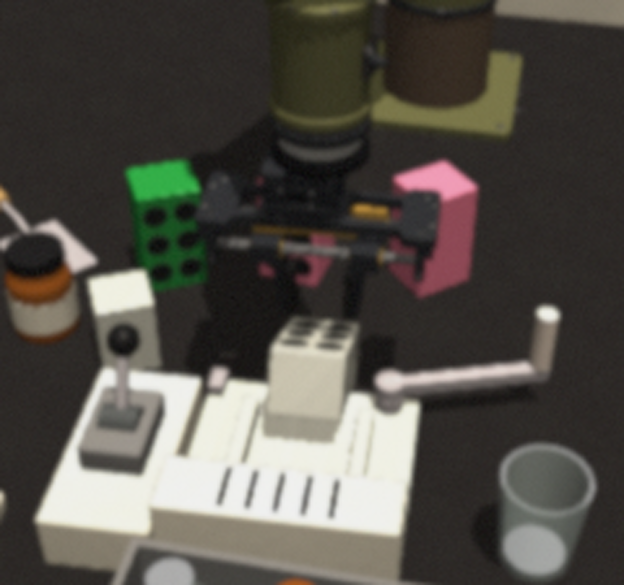

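The block has tipped and lies between the cheeks, wells up (picture (318,335)), fingers clear. Next: back off, go low, and push home.

>>> send_rows --motion '[{"x": 1.8,"y": 0,"z": 0,"rx": 0,"ry": 0,"rz": 0,"jaw": 4},{"x": 1.8,"y": 0,"z": 0,"rx": 0,"ry": 0,"rz": 0,"jaw": 4},{"x": 0,"y": 0,"z": 2,"rx": 0,"ry": 0,"rz": 0,"jaw": 4},{"x": 0,"y": 0,"z": 2,"rx": 0,"ry": 0,"rz": 0,"jaw": 4},{"x": 0,"y": 0,"z": 1,"rx": 0,"ry": 0,"rz": 0,"jaw": 4}]'

```text
clock: 6.75
tool_pos: [0.5171, -0.032, 0.0485]
eef_rot: [-0.033, 0.999, 0.0, -0.0]
contact_force: [-1.5, -1.0, 0.8]
opening: 0.457
finger_force: 0.0
```

>>> send_rows --motion '[{"x": -0.9,"y": 0,"z": 0,"rx": 0,"ry": 0,"rz": 0,"jaw": 4},{"x": -0.8,"y": 0,"z": 0,"rx": 0,"ry": 0,"rz": 0,"jaw": 4},{"x": -0.7,"y": 0,"z": 0,"rx": 0,"ry": 0,"rz": 0,"jaw": 4},{"x": -0.7,"y": 0,"z": 0,"rx": 0,"ry": 0,"rz": 0,"jaw": 4},{"x": -0.7,"y": 0,"z": 0,"rx": 0,"ry": 0,"rz": 0,"jaw": 4}]'

```text
clock: 7.25
tool_pos: [0.5556, -0.0298, 0.0502]
eef_rot: [-0.032, 0.999, -0.0, -0.0]
contact_force: [-3.5, -0.3, 1.2]
opening: 0.456
finger_force: 1.8
```

>>> send_rows --motion '[{"x": -0.7,"y": 0,"z": 0,"rx": 0,"ry": 0,"rz": 0,"jaw": 4},{"x": -0.7,"y": 0,"z": 0,"rx": 0,"ry": 0,"rz": 0,"jaw": 4},{"x": -0.7,"y": 0,"z": 0,"rx": 0,"ry": 0,"rz": 0,"jaw": 4},{"x": -0.7,"y": 0,"z": 0,"rx": 0,"ry": 0,"rz": 0,"jaw": 4},{"x": -0.6,"y": 0,"z": 0,"rx": 0,"ry": 0,"rz": 0,"jaw": 4}]'

```text
clock: 7.75
tool_pos: [0.5899, -0.0274, 0.0498]
eef_rot: [-0.033, 0.999, 0.0, 0.0]
contact_force: [-4.4, 0.5, 2.0]
opening: 0.456
finger_force: 1.9
```

```bash
python3 st.py
```

```text
t 7.75 h mm [17.5  0.4] z 49.8 yaw-err 0.0003 tilt [0. 0.] F [-4.4  0.5  2. ] open 40.2 q [ 0.11  0.94 -0.25  1.8   0.46  0.46  1.18]
```

>>> send_rows --motion '[{"x": -0.4,"y": 0,"z": 0,"rx": 0,"ry": 0,"rz": 0,"jaw": 4},{"x": -0.3,"y": 0,"z": 0,"rx": 0,"ry": 0,"rz": 0,"jaw": 4},{"x": -0.2,"y": 0,"z": 0,"rx": 0,"ry": 0,"rz": 0,"jaw": 4},{"x": -0.1,"y": 0,"z": 0,"rx": 0,"ry": 0,"rz": 0,"jaw": 4},{"x": 0,"y": 0,"z": 0,"rx": 0,"ry": 0,"rz": 0,"jaw": 4}]'

```text
clock: 8.25
tool_pos: [0.5992, -0.0268, 0.0497]
eef_rot: [-0.033, 0.999, 0.0, 0.0]
contact_force: [-3.6, 0.3, 1.6]
opening: 0.453
finger_force: 1.4
```

```bash
python3 st.py
```

```text
t 8.25 h mm [26.9  0.4] z 49.7 yaw-err 0.0004 tilt [0. 0.] F [-3.6  0.3  1.6] open 39.9 q [ 0.11  0.95 -0.25  1.77  0.45  0.48  1.19]
```

>>> send_rows --motion '[{"x": -0.15,"y": 0,"z": 0,"rx": 0,"ry": 0,"rz": 0,"jaw": 4},{"x": -0.15,"y": 0,"z": 0,"rx": 0,"ry": 0,"rz": 0,"jaw": 4},{"x": 0,"y": 0,"z": 0,"rx": 0,"ry": 0,"rz": 0,"jaw": 4},{"x": 0,"y": 0,"z": 0,"rx": 0,"ry": 0,"rz": 0,"jaw": 4},{"x": 0,"y": 0,"z": 0,"rx": 0,"ry": 0,"rz": 0,"jaw": 4}]'

```text
clock: 8.75
tool_pos: [0.5993, -0.0269, 0.0492]
eef_rot: [-0.033, 0.999, -0.0, -0.003]
contact_force: [-6.7, 0.7, 4.4]
opening: 0.455
finger_force: 4.0
```

```bash
python3 st.py
```

```text
t 8.75 h mm [27.   0.3] z 49.2 yaw-err 0.0007 tilt [-0.006 -0.001] F [-6.7  0.7  4.4] open 40.1 q [ 0.11  0.95 -0.26  1.76  0.45  0.49  1.19]
```

The block is against the stop (push stalled, force rising). Next: back off, rise, and go over the gate post with the tool turned 0.3 rad to keep the gripper body clear of the bottle.

>>> send_rows --motion '[{"x": 1.5,"y": 0,"z": 0,"rx": 0,"ry": 0,"rz": 0,"jaw": 4},{"x": 1.7,"y": 0,"z": 0,"rx": 0,"ry": 0,"rz": 0,"jaw": 6},{"x": 0,"y": 0,"z": -4,"rx": 0,"ry": 0,"rz": 0,"jaw": 6},{"x": 0,"y": 0,"z": -4,"rx": 0,"ry": 0,"rz": 0,"jaw": 6},{"x": 0,"y": 0,"z": -4,"rx": 0,"ry": 0,"rz": 0,"jaw": 6}]'

```text
clock: 9.25
tool_pos: [0.5718, -0.0284, 0.1715]
eef_rot: [-0.033, 0.999, 0.0, 0.002]
contact_force: [1.3, -0.3, 0.2]
opening: 0.685
finger_force: 0.0
```

>>> send_rows --motion '[{"x": 0.6,"y": 4.7,"z": 0,"rx": 0,"ry": 0,"rz": 0,"jaw": 6},{"x": 0.6,"y": 4.7,"z": 0,"rx": 0,"ry": 0,"rz": 0,"jaw": 6},{"x": 0.6,"y": 4.7,"z": 0,"rx": 0,"ry": 0,"rz": 0,"jaw": 6},{"x": 0.6,"y": 4.7,"z": 0,"rx": 0,"ry": 0,"rz": 0,"jaw": 6},{"x": 0,"y": 0,"z": 0,"rx": 0,"ry": 0,"rz": -0.15,"jaw": 6}]'

```text
clock: 9.75
tool_pos: [0.5333, 0.1696, 0.1712]
eef_rot: [-0.116, 0.993, 0.005, 0.003]
contact_force: [-0.5, -0.8, 0.2]
opening: 0.679
finger_force: 0.0
```

>>> send_rows --motion '[{"x": 0,"y": 0,"z": 0,"rx": 0,"ry": 0,"rz": -0.15,"jaw": 6},{"x": 0,"y": 0,"z": 1,"rx": 0,"ry": 0,"rz": 0,"jaw": 6},{"x": 0,"y": 0,"z": 1,"rx": 0,"ry": 0,"rz": 0,"jaw": 6},{"x": 0,"y": 0,"z": 0,"rx": 0,"ry": 0,"rz": 0,"jaw": 6},{"x": 0,"y": 0,"z": 0,"rx": 0,"ry": 0,"rz": 0,"jaw": 6}]'

```text
clock: 10.25
tool_pos: [0.534, 0.157, 0.1492]
eef_rot: [-0.181, 0.984, -0.0, -0.0]
contact_force: [1.1, 0.6, 0.4]
opening: 0.683
finger_force: 0.0
```

```bash
python3 st.py;python3 -c "
from plant import *
import cv2
a=snapshot('scene')['img'][130:370,180:500,::-1];cv2.imwrite('pics/s4.png',cv2.resize(a,None,fx=2.4,fy=2.4,interpolation=2))"
```

```text
t 10.25 h mm [-26.3 188. ] z 149.2 yaw-err 0.2982 tilt [-0.001 -0.   ] F [1.1 0.6 0.4] open 60.2 q [-0.15  0.76 -0.37  1.86  0.45  0.6   1.13]
```

View pics/s4.png

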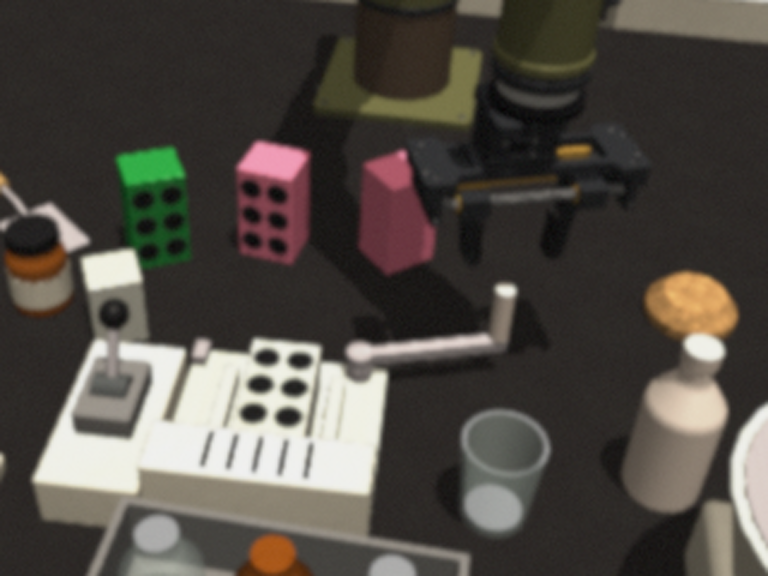

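The block is home (its front hidden behind the stop, square), and the post at picture (505,290) is below the jaws. Descend and grip lightly.

>>> send_rows --motion '[{"x": 0,"y": 0,"z": 2.5,"rx": 0,"ry": 0,"rz": 0,"jaw": 6},{"x": 0,"y": 0,"z": 2.5,"rx": 0,"ry": 0,"rz": 0,"jaw": 6},{"x": 0,"y": 0,"z": 0.8,"rx": 0,"ry": 0,"rz": 0,"jaw": 1.2},{"x": 0,"y": 0,"z": 0,"rx": 0,"ry": 0,"rz": 0,"jaw": 1.2},{"x": 0,"y": 0,"z": 0,"rx": 0,"ry": 0,"rz": 0,"jaw": 1.2}]' --grip_force 6

```text
clock: 10.8
tool_pos: [0.5345, 0.1576, 0.0925]
eef_rot: [-0.181, 0.983, 0.0, 0.001]
contact_force: [0.5, -0.3, 0.6]
opening: 0.431
finger_force: 0.0
```

>>> send_rows --motion '[{"x": 0,"y": 0,"z": 0,"rx": 0,"ry": 0,"rz": 0,"jaw": 1.2},{"x": 0,"y": 0,"z": 0,"rx": 0,"ry": 0,"rz": 0,"jaw": 1.2},{"x": 0,"y": 0,"z": 0,"rx": 0,"ry": 0,"rz": 0,"jaw": 1.2},{"x": 0,"y": 0,"z": 0,"rx": 0,"ry": 0,"rz": 0,"jaw": 1.2},{"x": 0,"y": 0,"z": 0,"rx": 0,"ry": 0,"rz": 0,"jaw": 1.2}]'

```text
clock: 11.3
tool_pos: [0.5344, 0.1576, 0.0924]
eef_rot: [-0.182, 0.983, 0.0, 0.001]
contact_force: [-0.5, -0.6, 5.8]
opening: 0.199
finger_force: 6.0
```

```bash
python3 st.py
python3 - <<'E'
import numpy as np
# arc rows in tool axes (tool yaw th rel heater): 20 rows, th .3 -> 0 over the first 5 then const
g=np.linspace(2.85,0,21);P=np.c_[10-130*np.sin(g),65-130*np.cos(g)]
th=np.r_[.3,.24,.18,.12,.06,np.zeros(15)]
for d,t in zip(np.diff(P,axis=0),th):
    c,s=np.cos(t),np.sin(t);hx=c*d[0]+s*d[1];hy=-s*d[0]+c*d[1];print(round(-hx/10,2),round(hy/10,2))
E
```

```text
t 11.3 h mm [-25.8 188.6] z 92.4 yaw-err 0.3003 tilt [0.001 0.001] F [-0.5 -0.6  5.8] open 17.5 q [-0.19  0.85 -0.3   1.89  0.51  0.48  1.08]
1.85 -0.12
1.79 -0.49
1.65 -0.83
1.45 -1.15
1.19 -1.42
0.88 -1.63
0.64 -1.74
0.39 -1.81
0.13 -1.85
-0.14 -1.85
-0.4 -1.81
-0.65 -1.73
-0.89 -1.62
-1.11 -1.48
-1.31 -1.31
-1.48 -1.11
-1.63 -0.89
-1.73 -0.65
-1.81 -0.39
-1.85 -0.13
```

Post gripped (17.5 mm). Swing along the arc.

>>> send_rows --motion '[{"x": 1.85,"y": -0.12,"z": 0,"rx": 0,"ry": 0,"rz": 0.06,"jaw": 1.2},{"x": 1.79,"y": -0.49,"z": 0,"rx": 0,"ry": 0,"rz": 0.06,"jaw": 1.2},{"x": 1.65,"y": -0.83,"z": 0,"rx": 0,"ry": 0,"rz": 0.06,"jaw": 1.2},{"x": 1.45,"y": -1.15,"z": 0,"rx": 0,"ry": 0,"rz": 0.06,"jaw": 1.2},{"x": 1.19,"y": -1.42,"z": 0,"rx": 0,"ry": 0,"rz": 0.06,"jaw": 1.2}]'

```text
clock: 11.8
tool_pos: [0.4623, 0.1008, 0.0919]
eef_rot: [-0.034, 0.999, 0.002, -0.001]
contact_force: [-3.7, 3.9, 1.2]
opening: 0.2
finger_force: 6.0
```

>>> send_rows --motion '[{"x": 0.88,"y": -1.63,"z": 0,"rx": 0,"ry": 0,"rz": 0,"jaw": 1.2},{"x": 0.64,"y": -1.74,"z": 0,"rx": 0,"ry": 0,"rz": 0,"jaw": 1.2},{"x": 0.39,"y": -1.81,"z": 0,"rx": 0,"ry": 0,"rz": 0,"jaw": 1.2},{"x": 0.13,"y": -1.85,"z": 0,"rx": 0,"ry": 0,"rz": 0,"jaw": 1.2},{"x": -0.14,"y": -1.85,"z": 0,"rx": 0,"ry": 0,"rz": 0,"jaw": 1.2}]'

```text
clock: 12.3
tool_pos: [0.4516, 0.0075, 0.0917]
eef_rot: [-0.033, 0.999, 0.0, -0.0]
contact_force: [-0.6, 1.6, 1.2]
opening: 0.2
finger_force: 6.0
```

```bash
python3 st.py
```

```text
t 12.3 h mm [-118.2   44.2] z 91.7 yaw-err 0.0014 tilt [-0.001  0.   ] F [-0.6  1.6  1.2] open 17.6 q [-0.03  0.78 -0.14  2.2   0.54  0.19  0.97]
```

>>> send_rows --motion '[{"x": -0.4,"y": -1.81,"z": 0,"rx": 0,"ry": 0,"rz": 0,"jaw": 1.2},{"x": -0.65,"y": -1.73,"z": 0,"rx": 0,"ry": 0,"rz": 0,"jaw": 1.2},{"x": -0.89,"y": -1.62,"z": 0,"rx": 0,"ry": 0,"rz": 0,"jaw": 1.2},{"x": -1.11,"y": -1.48,"z": 0,"rx": 0,"ry": 0,"rz": 0,"jaw": 1.2},{"x": -1.31,"y": -1.31,"z": 0,"rx": 0,"ry": 0,"rz": 0,"jaw": 1.2}]'

```text
clock: 12.8
tool_pos: [0.5008, -0.0694, 0.0917]
eef_rot: [-0.032, 0.999, 0.0, -0.0]
contact_force: [-0.3, 1.7, -1.0]
opening: 0.201
finger_force: 6.0
```

>>> send_rows --motion '[{"x": -1.48,"y": -1.11,"z": 0,"rx": 0,"ry": 0,"rz": 0,"jaw": 1.2},{"x": -1.63,"y": -0.89,"z": 0,"rx": 0,"ry": 0,"rz": 0,"jaw": 1.2},{"x": -1.73,"y": -0.65,"z": 0,"rx": 0,"ry": 0,"rz": 0,"jaw": 1.2},{"x": -1.5,"y": -0.3,"z": 0,"rx": 0,"ry": 0,"rz": 0,"jaw": 1.2},{"x": -1.0,"y": -0.1,"z": 0,"rx": 0,"ry": 0,"rz": 0,"jaw": 1.2}]'

```text
clock: 13.3
tool_pos: [0.577, -0.0943, 0.0916]
eef_rot: [-0.032, 0.999, 0.0, 0.0]
contact_force: [-1.1, 1.6, 2.6]
opening: 0.198
finger_force: 6.0
```

```bash
python3 st.py
```

```text
t 13.3 h mm [  0.3 -65.5] z 91.6 yaw-err -0.0002 tilt [0.    0.001] F [-1.1  1.6  2.6] open 17.5 q [ 0.28  0.88 -0.34  1.8   0.51  0.55  1.24]
```

>>> send_rows --motion '[{"x": -0.6,"y": 0,"z": 0,"rx": 0,"ry": 0,"rz": 0,"jaw": 1.2},{"x": -0.4,"y": 0,"z": 0,"rx": 0,"ry": 0,"rz": 0,"jaw": 1.2},{"x": -0.3,"y": 0,"z": 0,"rx": 0,"ry": 0,"rz": 0,"jaw": 1.2},{"x": -0.2,"y": 0,"z": 0,"rx": 0,"ry": 0,"rz": 0,"jaw": 1.2},{"x": 0,"y": 0,"z": 0,"rx": 0,"ry": 0,"rz": 0,"jaw": 1.2}]'

```text
clock: 13.8
tool_pos: [0.5861, -0.0938, 0.0906]
eef_rot: [-0.032, 0.999, -0.001, -0.005]
contact_force: [-7.5, 1.1, 3.0]
opening: 0.197
finger_force: 6.0
```

```bash
python3 st.py
```

```text
t 13.8 h mm [  9.5 -65.6] z 90.6 yaw-err -0.0001 tilt [-0.01  -0.002] F [-7.5  1.1  3. ] open 17.3 q [ 0.28  0.89 -0.35  1.76  0.5   0.59  1.25]
```

The gate is against its stop. Next: relax, open, rise, then set up to push the lever with the right finger of the open gripper, which keeps the body away from the large box on the right.

>>> send_rows --motion '[{"x": 0.5,"y": 0,"z": 0,"rx": 0,"ry": 0,"rz": 0,"jaw": 1.2},{"x": 0,"y": 0,"z": 0,"rx": 0,"ry": 0,"rz": 0,"jaw": 5},{"x": 0,"y": 0,"z": 0,"rx": 0,"ry": 0,"rz": 0,"jaw": 5},{"x": 0,"y": 0,"z": 0,"rx": 0,"ry": 0,"rz": 0,"jaw": 5},{"x": 0,"y": 0,"z": -1,"rx": 0,"ry": 0,"rz": 0,"jaw": 5}]'

```text
clock: 14.3
tool_pos: [0.5857, -0.0934, 0.1013]
eef_rot: [-0.033, 0.999, 0.0, -0.001]
contact_force: [0.1, 0.4, -0.1]
opening: 0.543
finger_force: 0.0
```

>>> send_rows --motion '[{"x": 0,"y": 0,"z": -2,"rx": 0,"ry": 0,"rz": 0,"jaw": 5},{"x": 0,"y": 0,"z": -2,"rx": 0,"ry": 0,"rz": 0,"jaw": 8.8},{"x": -2,"y": -0.8,"z": 0,"rx": 0,"ry": 0,"rz": 0,"jaw": 8.8},{"x": -2,"y": -0.8,"z": 0,"rx": 0,"ry": 0,"rz": 0,"jaw": 8.8},{"x": 0,"y": 0,"z": 0,"rx": 0,"ry": 0,"rz": 0,"jaw": 8.8}]'

```text
clock: 14.8
tool_pos: [0.63, -0.1079, 0.1429]
eef_rot: [-0.032, 0.999, -0.0, 0.002]
contact_force: [0.6, -0.1, -0.2]
opening: 0.907
finger_force: 0.0
```

```bash
python3 st.py;python3 -c "
from plant import *
import cv2
a=snapshot('scene')['img'][130:370,180:500,::-1];cv2.imwrite('pics/s5.png',cv2.resize(a,None,fx=2.4,fy=2.4,interpolation=2))"
```

```text
t 14.8 h mm [ 52.3 -82.6] z 142.9 yaw-err -0.0018 tilt [ 0.005 -0.   ] F [ 0.6 -0.1 -0.2] open 79.9 q [ 0.32  0.86 -0.41  1.61  0.45  0.76  1.34]
```

View pics/s5.png

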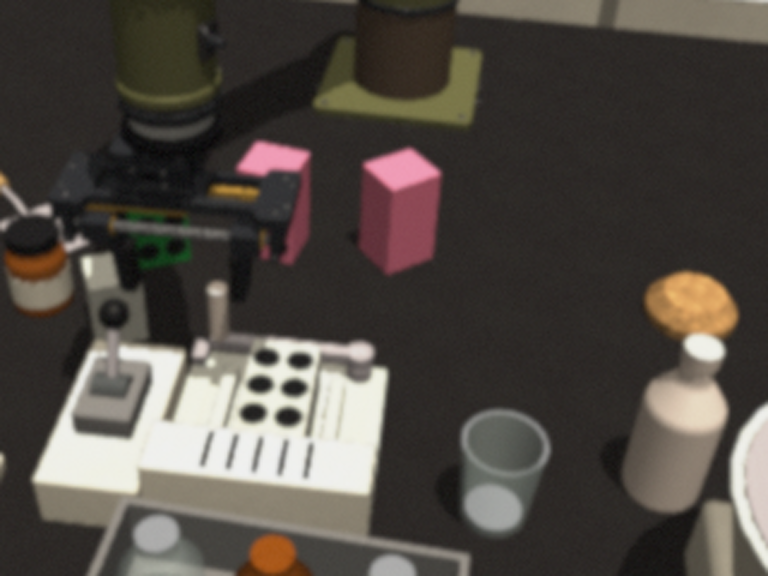

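The gate bar lies shut behind the block, post at (217,290). The right finger is behind the lever, whose ball is at (113,313). Lower and push the lever.

>>> send_rows --motion '[{"x": 0,"y": 0,"z": 1.4,"rx": 0,"ry": 0,"rz": 0,"jaw": 8.8},{"x": 0,"y": 0,"z": 1.4,"rx": 0,"ry": 0,"rz": 0,"jaw": 8.8},{"x": -1,"y": 0,"z": 0,"rx": 0,"ry": 0,"rz": 0,"jaw": 8.8},{"x": -1,"y": 0,"z": 0,"rx": 0,"ry": 0,"rz": 0,"jaw": 8.8},{"x": -1,"y": 0,"z": 0,"rx": 0,"ry": 0,"rz": 0,"jaw": 8.8}]'

```text
clock: 15.35
tool_pos: [0.6548, -0.1047, 0.1118]
eef_rot: [-0.033, 0.999, -0.0, -0.003]
contact_force: [-1.8, -0.9, 1.5]
opening: 1.002
finger_force: 1.0
```

>>> send_rows --motion '[{"x": -1,"y": 0,"z": 0,"rx": 0,"ry": 0,"rz": 0,"jaw": 8.8},{"x": -1,"y": 0,"z": 0,"rx": 0,"ry": 0,"rz": 0,"jaw": 8.8},{"x": -1,"y": 0,"z": 0,"rx": 0,"ry": 0,"rz": 0,"jaw": 8.8},{"x": -0.5,"y": 0,"z": 0,"rx": 0,"ry": 0,"rz": 0,"jaw": 8.8},{"x": -0.5,"y": 0,"z": 0,"rx": 0,"ry": 0,"rz": 0,"jaw": 8.8}]'

```text
clock: 15.85
tool_pos: [0.6948, -0.102, 0.1118]
eef_rot: [-0.033, 0.999, 0.0, -0.003]
contact_force: [-3.8, -0.4, 0.2]
opening: 1.002
finger_force: 2.3
```

```bash
python3 st.py
```

```text
t 15.85 h mm [117.4 -80.9] z 111.8 yaw-err 0.0007 tilt [-0.005 -0.   ] F [-3.8 -0.4  0.2] open 88.3 q [ 0.27  0.98 -0.4   1.39  0.44  0.86  1.37]
```

>>> send_rows --motion '[{"x": -0.4,"y": 0,"z": 0,"rx": 0,"ry": 0,"rz": 0,"jaw": 8.8},{"x": -0.4,"y": 0,"z": 0,"rx": 0,"ry": 0,"rz": 0,"jaw": 8.8},{"x": -0.4,"y": 0,"z": 0,"rx": 0,"ry": 0,"rz": 0,"jaw": 8.8},{"x": 0,"y": 0,"z": 0,"rx": 0,"ry": 0,"rz": 0,"jaw": 8.8},{"x": 0,"y": 0,"z": 0,"rx": 0,"ry": 0,"rz": 0,"jaw": 8.8}]'

```text
clock: 16.35
tool_pos: [0.697, -0.1022, 0.1111]
eef_rot: [-0.031, 0.999, -0.001, -0.014]
contact_force: [-24.8, 1.6, 11.9]
opening: 1.001
finger_force: 13.7
```

```bash
python3 st.py
```

```text
t 16.35 h mm [119.6 -81.2] z 111.1 yaw-err -0.0028 tilt [-0.027 -0.002] F [-24.8   1.6  11.9] open 88.2 q [ 0.27  0.99 -0.4   1.36  0.44  0.91  1.38]
```

Lever is against its end stop. Back off, rise, and check.

>>> send_rows --motion '[{"x": 1.5,"y": 0,"z": 0,"rx": 0,"ry": 0,"rz": 0,"jaw": 8.8},{"x": 2,"y": 0,"z": 0,"rx": 0,"ry": 0,"rz": 0,"jaw": 8.8},{"x": 2,"y": 0,"z": -2,"rx": 0,"ry": 0,"rz": 0,"jaw": 8.8},{"x": 0,"y": 0,"z": -4,"rx": 0,"ry": 0,"rz": 0,"jaw": 8.8},{"x": 0,"y": 0,"z": -4,"rx": 0,"ry": 0,"rz": 0,"jaw": 8.8}]'

```text
clock: 16.85
tool_pos: [0.6532, -0.105, 0.2142]
eef_rot: [-0.033, 0.999, 0.0, -0.001]
contact_force: [1.1, -0.0, 0.7]
opening: 0.997
finger_force: 0.0
```

>>> send_rows --motion '[{"x": 4,"y": 0,"z": 0,"rx": 0,"ry": 0,"rz": 0,"jaw": 8.8},{"x": 4,"y": 0,"z": 0,"rx": 0,"ry": 0,"rz": 0,"jaw": 8.8},{"x": 2,"y": 0,"z": 0,"rx": 0,"ry": 0,"rz": 0,"jaw": 8.8},{"x": 0,"y": 0,"z": 0,"rx": 0,"ry": 0,"rz": 0,"jaw": 8.8},{"x": 0,"y": 0,"z": 0,"rx": 0,"ry": 0,"rz": 0,"jaw": 8.8}]'

```text
clock: 17.35
tool_pos: [0.5554, -0.1114, 0.2141]
eef_rot: [-0.033, 0.999, 0.0, 0.001]
contact_force: [-0.3, -0.0, -0.1]
opening: 1.0
finger_force: 0.0
```

```bash
python3 st.py;python3 -c "
from plant import *
import cv2
a=snapshot('scene')['img'][130:370,180:500,::-1];cv2.imwrite('pics/s6.png',cv2.resize(a,None,fx=2.4,fy=2.4,interpolation=2))"
```

```text
t 17.35 h mm [-22.3 -81.2] z 214.1 yaw-err 0.0006 tilt [0.002 0.   ] F [-0.3 -0.  -0.1] open 88.1 q [ 0.38  0.68 -0.45  1.78  0.41  0.77  1.36]
```

View pics/s6.png

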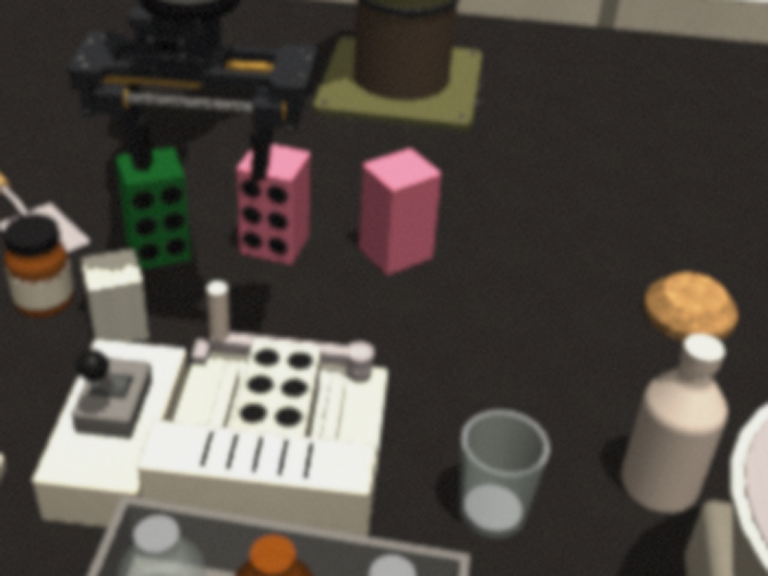

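The lever's ball has moved to (93,365), leaning to heater +x (on). The gate is shut, the block is home, and the bystanders are where they were.

```bash
python3 -c "
from plant import *
print(finish_job())"
```

```text
the job is handed in; nothing more can be done
None
```

I handed the job in at about 17 s on the robot clock. The last picture shows the block wells up and home, the gate shut, the lever on and the bystanders in place; `finish_job()` returned no verdict.

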